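# Put the pair of square reagent vials back in the bench tray

### The arm

A 6-joint arm with a two-finger parallel gripper is mounted at the origin on the work surface. World frame = base frame: x ahead of the robot, y to its left, z up, the work surface at z = 0. Lengths are in m, angles in rad, forces in N, time in s.
With the tool pointing down it reaches from about 0.275 to 0.725 m from the base axis. Payload 15.9 kg.
Tool frame: the origin (TCP) lies at the very end of the fingers, on their centre line; the grasp point (between the pads) lies 19 mm behind it; z points along the fingers, y is the line along which they close (so a half turn about z gives the same grasp; the last joint's range is limited). The gripper opens to 85 mm and grips with 20 to 120 N. Pads are 22 mm wide; open, the fingers measure 114 mm over their backs; the gripper's body (76 mm by 85 mm) begins 54 mm behind the grasp point. The pads swing forward as they close: fully open they stand 13 mm farther back than shut.
Start: joints at [-1.304, 0.213, -0.034, 1.323, 0, 1.571], TCP at [0.132, -0.482, 0.195] pointing down, gripper open.
Joint ranges: [-2.98, 2.98], [-0.74, 1.72], [-1.14, 1.35], [-2.1, 2.04], [-1.57, 1.44], [-3.14, 3.14]. Speed limits (rad/s): [1.89, 1.89, 2.39, 2.57, 3.14, 3.14].

### API

Orientations are given as [roll, pitch, yaw] about the fixed x, y, z axes, in that order (R = Rz(yaw) Ry(pitch) Rx(roll)).
In Python, from plant import manip gives the robot as it stands. The module is installed in compiled form; this text tells all that it offers. Calls block until the motion is done:
- manip.movep(position, orientation): joint-space move of the TCP to a pose.
- manip.movel(position, orientation=None, speed=0.15): straight line of the TCP; orientation=None keeps the orientation; speed is the mean speed in m/s.
- manip.move_j(angles): joint-space move.
- manip.grip(opening): finger opening in m; the grip force is fixed at half the most; returns when the fingers have stopped.
- manip.hold(seconds).
- manip.ik(position, orientation): joint angles nearest the present ones, or None.
- manip.snapshot(name): name is "scene" or "top" or "wrist"; returns the picture (480x640x3 uint8, red, green, blue); there is no depth.
- manip.camera_model(name): a dict with "fx", "fy", "cx", "cy" (pixels), "eye" and "orientation" of the camera in the world. Camera axes: x right, y down, z forward; pixel columns grow to the right and rows downward; lengths in m; the calibration is good to about 2 mm. The wrist camera is an equidistant fisheye: a pixel r from the principal point sees the ray r / f radians off the axis. A picture is of the moment at which its call begins: read the wrist's pose just before it. camera_model takes no time and is no camera call; for the wrist camera it gives the pose at the moment of the call.
A pose or a line that the arm cannot do raises manip.Unreachable and nothing moves.
- manip.close_job(): hands the job in; it is judged then, once.
Readings, each from a call of its own:
- manip.read_time(): time.
- manip.read_joints(): joint angles.
- manip.read_joint_vel(): joint speeds.
- manip.read_effort(): joint torques, N m.
- manip.read_position(): TCP position.
- manip.read_tool_rot(): TCP orientation.
- manip.read_force(): force on the tool from outside, world axes, zero at the start.
- manip.read_ft_torque(): the same for the moment, N m.
- manip.read_width(): finger opening in m.
- manip.read_grip_force(): force on a finger pad.
Only numpy, scipy, OpenCV 4.12 (cv2) and the standard library are available. Lean on these libraries where they do the work, as an engineer would, in place of code of your own. Each camera call takes 0.05 s, during which the arm holds its last target. There are 200 camera calls.

### The job

Two small square dropper vials stand side by side on the bench. Pick both up together in one grasp and set them down, not drop them, still side by side and upright, wholly on the black rubber pad in the white tray, with their row running along the tray's long side. The round vials on the bench are not wanted. Do not tip the vials over, and do not push or tip the big bottle in the tray's other bay.

Things in the scene. Friction and masses are not known exactly. Their poses are not given: they have to be found in the camera images.
- vial_a: Small dropper vial with a SQUARE amber glass body 22 x 22 mm, 55 mm tall, paper label, white screw cap 17 mm wide and black teat above it (82 mm tall in all), about 50 g. Origin: centre of its underside; z up. It stands on the bench (z = 0); vial_b stands beside it on its own +y side with a 1 mm gap, so that the pair is a row 45 mm long (along the vials' y) and 22 mm wide. A similar pair with ROUND bodies (26 mm) stands elsewhere on the bench and is not wanted.
- vial_b: The twin of vial_a, same size and same turn at the start. Origin: centre of its underside; z up; its centre lies 23 mm from vial_a's along their y.
- pad: Flat black rubber pad, 74 mm (its x) by 96 mm (its y), 2 mm thick, fixed on the floor of one of the two bays of a shallow white tray; which bay varies. Origin: centre of its underside, 4 mm above the bench, so its top is 6 mm above the bench. The tray (100 x 240 mm, rim and middle divider only 12 mm above the bench, turned the same way as the pad, fixed) has its long side along the pad's y.
- big_bottle: Big square amber dropper bottle, body 36 x 36 mm, 70 mm tall, 97 mm with its cap and teat, 130 g, standing in the tray's other bay, its centre about 118 mm from the pad's centre along the pad's +y or -y. To be left alone. Origin: centre of its underside.
Mind the look-alikes: they are no part of the job. What is shaped like the vial_b but blue or purple is not meant.

How it is judged:
On the way, in this order (a step that is already met when the one before it is completed fails the run):
1. both square vials are held by the gripper and lifted clear of the bench (more than 30 mm) at the same time (height (world z) of each of vial_a, vial_b above 0.03 m and contact force between the fingers and vial_a above 0.5 N and contact force between the fingers and vial_b above 0.5 N), for 0.2 s.
2. both vials are brought down over the pad, undersides less than 12 mm above its top, while still held (set down, not dropped) (z of each of vial_a, vial_b in the frame of pad below 0.014 m and horizontal distance between each of vial_a, vial_b and pad below 0.05 m and contact force between the fingers and vial_a above 0.5 N and contact force between the fingers and vial_b above 0.5 N), for 0.05 s.
At the end, for the whole second after the job is handed in: Both vials upright (6 degrees) and at rest on the pad, centres within 26 mm of its centre along its short side and 37 mm along its long side, at most 34 mm apart, each turned within 17 degrees of the tray, so that the row runs along its long side (x of vial_a in the frame of pad between -0.026 and 0.026 m and x of vial_b in the frame of pad between -0.026 and 0.026 m and y of vial_a in the frame of pad between -0.037 and 0.037 m and y of vial_b in the frame of pad between -0.037 and 0.037 m and z of each of vial_a, vial_b in the frame of pad below 0.005 m and angle between each of vial_a, vial_b's own z axis and vertical below 0.1 rad and angle between the y axis of each of vial_a, vial_b and the y axis of pad, either way round below 0.3 rad and horizontal distance between vial_a and vial_b below 0.034 m and linear speed of each of vial_a, vial_b below 0.02 m/s); the robot touches nothing.
It fails at once if a vial is tipped by more than 40 degrees (angle between any of vial_a, vial_b's own z axis and vertical above 0.7 rad).
It fails at once if the big bottle is pushed more than 20 mm or tipped by more than 20 degrees (distance of big_bottle from where it was at the start of the episode above 0.02 m or angle between big_bottle's own z axis and vertical above 0.35 rad).
It also fails if it takes over 43 s, if anything falls off the work surface, if the arm or the gripper's body presses on something with over 40 N, if the wrist force passes 120 N, or if a joint passes its speed limit or range.

## Working session

There is one attempt and no reset: what is moved stays moved. The work goes in short steps, each a Python script; the robot and the scene stay as the last script left them, time stands still between calls to the robot, and variables do not carry over. Pictures are saved under pics/ and viewed, at most 10 in all, crops included, and the job is handed in when it is done.

```bash
mkdir -p pics
python3 - <<'E'
from plant import manip
import cv2
for n in ("top","scene"):
    cv2.imwrite(f"pics/{n}0.png",manip.snapshot(n)[:,:,::-1]); print(n,manip.camera_model(n))
E
```

```text
top {'fx': 549.9196052423634, 'fy': 549.9196052423634, 'cx': 328.7266208113484, 'cy': 241.049140880739, 'eye': array([ 0.49337292, -0.0246822 ,  1.03671424]), 'orientation': array([-3.05233761,  0.01705989, -1.59728286])}
scene {'fx': 435.9297521363903, 'fy': 435.9297521363903, 'cx': 312.8245146697573, 'cy': 241.608811802842, 'eye': array([ 0.96695738, -0.20997879,  0.65407544]), 'orientation': array([-2.52421259,  0.00402391,  1.0572299 ])}
```

View pics/top0.png

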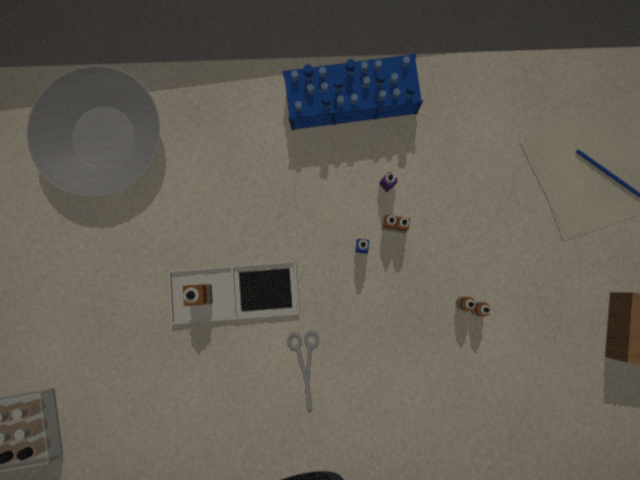

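View pics/scene0.png

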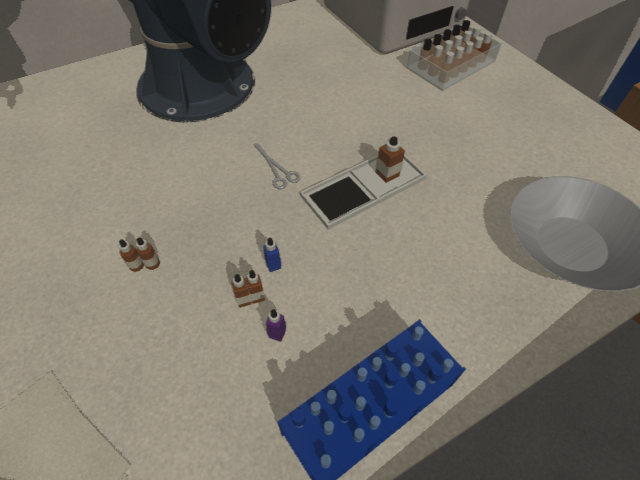

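The square-looking pair is at top (397,222) and scene (248,288). The round pair is at top (473,306). The pad is at top (266,290), with the big bottle at (195,295). I'll enlarge these for precise corners.

Run:
```python
import cv2,numpy as np
t=cv2.imread("pics/top0.png");s=cv2.imread("pics/scene0.png")
g=lambda im,x,y,w,h,k:cv2.convertScaleAbs(cv2.resize(im[y:y+h,x:x+w],None,fx=k,fy=k,interpolation=cv2.INTER_CUBIC),alpha=1.5)
A=g(t,370,200,50,40,8);B=g(s,220,260,50,40,8);C=g(t,225,255,80,70,5);D=g(s,105,230,80,56,5)
cv2.imwrite("pics/c.png",np.vstack([np.hstack([A,B]),np.hstack([C[:280],D])]))
```

```text
(no output)
```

View pics/c.png

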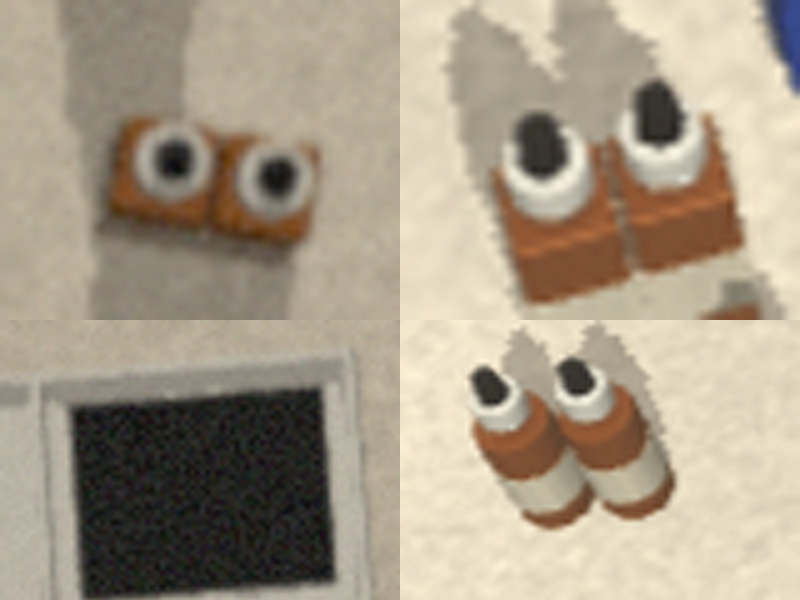

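The crops confirm square bodies for the wanted pair and round bodies for the other. Next I'll turn these points into positions.

```bash
cat > h.py <<'E'
from plant import manip
import numpy as np
from scipy.spatial.transform import Rotation as R
def back(cam,px,z):
    c=manip.camera_model(cam); px=np.atleast_2d(px)
    d=np.c_[(px[:,0]-c["cx"])/c["fx"],(px[:,1]-c["cy"])/c["fy"],np.ones(len(px))]
    d=d@R.from_euler("xyz",c["orientation"]).as_matrix().T
    return (c["eye"]+d*((z-c["eye"][2])/d[:,2])[:,None])[:,:2]
def crop(p,x,y,k): return np.array([x,y])+np.array(p)/k-.5+.5/k
E
python3 - <<'E'
from h import *
np.set_printoptions(precision=4,suppress=True)
A=lambda a,b:np.degrees(np.arctan2(*(b-a)[::-1]))
tt=back("top",crop([(175,158),(278,177)],370,200,8),.082)
tb=back("top",crop([(125,118),(322,148),(303,242),(108,215)],370,200,8),.055)
sb=back("scene",crop([(97,165),(310,115),(342,245),(128,303)],220,260,8),.055)
st=back("scene",crop([(140,118),(258,88)],220,260,8),.082)
for n,q in (("tt",tt),("st",st)): print(n,q.mean(0),np.linalg.norm(q[1]-q[0]),A(q[0],q[1]))
for n,q in (("tb",tb),("sb",sb)): print(n,q.mean(0),np.linalg.norm(q-np.roll(q,-1,0),axis=1),A(q[0],q[1]),A(q[3],q[2]))
p=back("top",crop([(72,85),(322,68),(334,260),(83,278)],225,255,5),.006)
print("pad",p.mean(0),np.linalg.norm(p-np.roll(p,-1,0),axis=1),A(p[0],p[1]),A(p[3],p[2]),A(p[0],p[3]))
print("bottle",back("top",[(190.5,295)],.097))
print(manip.read_tool_rot(),manip.read_time())
E
```

```text
tt [ 0.6118 -0.1323] 0.022774904566130766 -102.20690021052182
st [ 0.6108 -0.1321] 0.023012849239727955 77.40217912061067
tb [ 0.6123 -0.1325] [0.0446 0.0217 0.044  0.0223] -100.40620731815537 -99.58372346353822
sb [ 0.6177 -0.1347] [0.043  0.0308 0.0425 0.0322] 76.0263743549436 77.90876887019746
pad [0.4992 0.1118] [0.0942 0.0717 0.094  0.0722] -87.67158009994047 -87.41764028087043 -177.41071247103488
bottle [[0.492  0.2276]]
[-3.1406 -0.      0.2668] 0.1
```

Caps and body corners agree to about 1 mm: pair at (0.612, -0.132), row at 78.5°. The pad and bottle sizes also fit. Moving in to grasp.

Run:
```python
from h import *
import cv2
o=[np.pi,0,np.radians(-11.5)]; c=[.6117,-.1324]
manip.movep(c+[.2],o)
manip.movel(c+[.105],speed=.15); manip.movel(c+[.014],speed=.06)
print(manip.read_position(),manip.read_force(),manip.read_time())
manip.grip(.052); print(manip.read_width(),manip.read_force())
cv2.imwrite("pics/s1.png",manip.snapshot("scene")[180:380,150:390,::-1].repeat(2,0).repeat(2,1))
manip.grip(.03); print(manip.read_width(),manip.read_grip_force(),manip.read_force(),manip.read_time())
cv2.imwrite("pics/s2.png",manip.snapshot("scene")[180:380,150:390,::-1].repeat(2,0).repeat(2,1))
a=cv2.imread("pics/s1.png");b=cv2.imread("pics/s2.png");cv2.imwrite("pics/s.png",np.vstack([a[:300],b[:300]]))
```

```text
[ 0.61194312 -0.13243133  0.0143535 ] [0.52694997 0.40857634 0.03490317] 4.6833
0.052154288588764405 [-0.3963817  -0.33198951  0.3258116 ]
0.04032902642904811 59.32734465692192 [-0.6094241   2.24312162  7.68377732] 5.45
```

View pics/s.png

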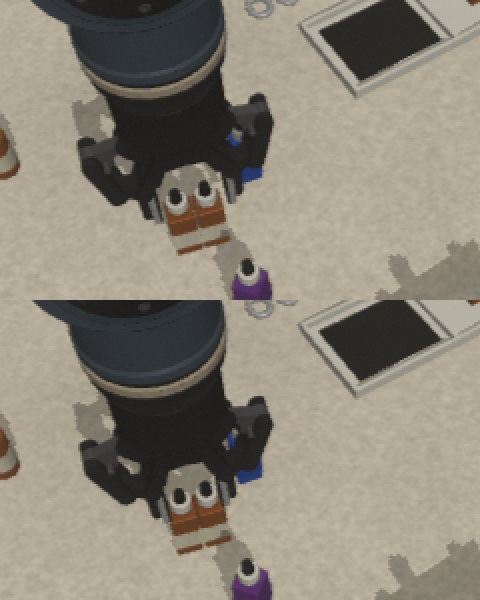

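Both vials stand between the fingers and the grip force is 59 N. The width of 40 mm against 44 mm could be pad compliance. I'll lift a little and look again.

Run:
```python
from h import *
import cv2
c=[.6117,-.1324]
manip.movel(c+[.07],speed=.05); manip.hold(.3)
print(manip.read_width(),manip.read_grip_force(),manip.read_force(),manip.read_time())
manip.movel(c+[.13],speed=.1)
s=manip.snapshot("scene")[:,:,::-1]; w=manip.snapshot("wrist")[:,:,::-1]
cv2.imwrite("pics/l.png",np.hstack([cv2.resize(s[190:290,190:290],(400,400),interpolation=2),cv2.resize(w,(400,400))]))
```

```text
0.03929211028344325 59.34226565994322 [ 0.19247228  0.72004361 -0.76178957] 7.0667
```

View pics/l.png

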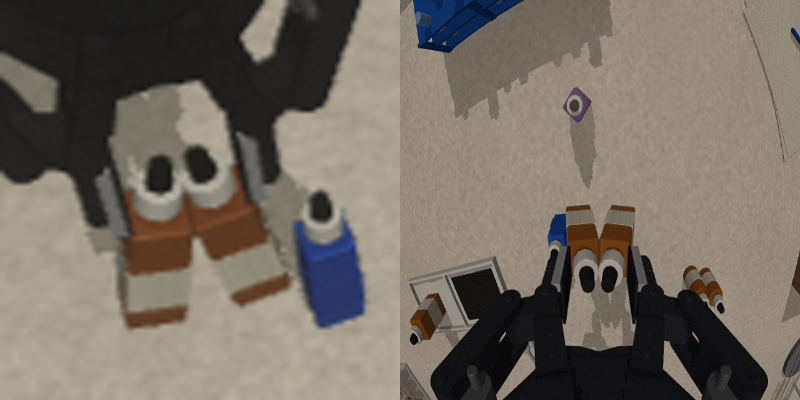

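They hang in an A-shape: tops together, bottoms apart by roughly 18 mm. That suggests the pads gripped near the top of the bodies, or that the vials slipped. I'll check the geometry before continuing.

```bash
cat >> h.py <<'E'
def proj(cam,P):
    c=manip.camera_model(cam); q=(np.atleast_2d(P)-c["eye"])@R.from_euler("xyz",c["orientation"]).as_matrix()
    return np.c_[c["fx"]*q[:,0]/q[:,2]+c["cx"],c["fy"]*q[:,1]/q[:,2]+c["cy"]]
E
python3 - <<'E'
from h import *
import cv2
np.set_printoptions(precision=1,suppress=True)
print(manip.read_position()*1000)
p=manip.read_position(); 
for z in (.08,.09,.1,.11,.116,.13,.15): print(z,"front bottom left", (proj("scene",[.619,-.152,z])-190)*4+0, "tip-left", (proj("scene",[.6117-.2*.035,-.1324-.98*.035,z])-190)*4)
s=manip.snapshot("scene")[:,:,::-1]; w=manip.snapshot("wrist")[:,:,::-1]
cv2.imwrite("pics/m.png",np.hstack([cv2.resize(s[200:280,205:275],(525,600),interpolation=2)[:,:],cv2.resize(w[200:420,250:390],(275,430),interpolation=2)[:430].copy() if 0 else cv2.copyMakeBorder(cv2.resize(w[220:380,240:400],(275,275),interpolation=2),0,325,0,0,0)]))
E
```

```text
[ 611.2 -132.3  129.1]
0.08 front bottom left [[179.4 370.8]] tip-left [[128.7 359. ]]
0.09 front bottom left [[175.4 357.4]] tip-left [[124.1 345.5]]
0.1 front bottom left [[171.3 343.6]] tip-left [[119.4 331.6]]
0.11 front bottom left [[167.1 329.5]] tip-left [[114.5 317.4]]
0.116 front bottom left [[164.5 320.9]] tip-left [[111.5 308.7]]
0.13 front bottom left [[158.3 300.2]] tip-left [[104.4 287.9]]
0.15 front bottom left [[149.1 269.3]] tip-left [[ 93.8 256.8]]
```

View pics/m.png

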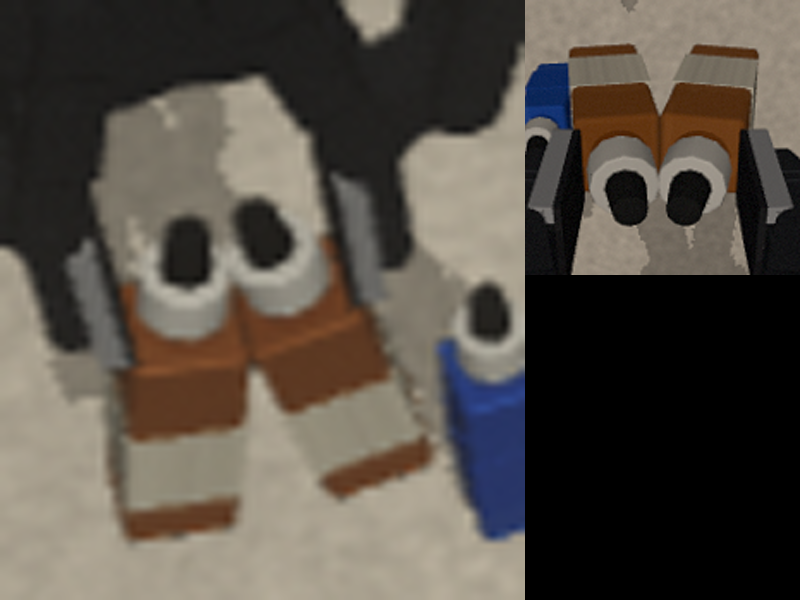

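Run:
```python
from h import *
np.set_printoptions(precision=0,suppress=True)
c=manip.camera_model("wrist"); T=R.from_euler("xyz",manip.read_tool_rot()).as_matrix(); p=manip.read_position()
print("cam in tool frame (mm)",(T.T@(c["eye"]-p))*1000,c["fx"], "axis in tool",T.T@R.from_euler("xyz",c["orientation"]).as_matrix()[:,2]*100)
def pw(P):
    q=R.from_euler("xyz",c["orientation"]).as_matrix().T@(P-c["eye"]); r=np.hypot(q[0],q[1]); th=np.arctan2(r,q[2])
    return np.array([c["cx"]+c["fx"]*th*q[0]/r,c["cy"]+c["fy"]*th*q[1]/r])
def sc(P): return (proj("scene",P)[0]-[205,200])*7.5
for x in (-.011,.011):
  for y in (-.0205,.0205):
    for z in (0,-.01,-.02,-.03,-.04):
        P=p+T@np.array([x,y,z]); w=pw(P)
        print([x,y,z],"wristcrop",(w-[240,220])*275/160+[525,0],"scenecrop",sc(P))
```

```text
cam in tool frame (mm) [  83.   -1. -180.] 371.64829954431775 axis in tool [-32.   0.  95.]
[-0.011, -0.0205, 0] wristcrop [596. 130.] scenecrop [354. 346.]
[-0.011, -0.0205, -0.01] wristcrop [593. 145.] scenecrop [348. 316.]
[-0.011, -0.0205, -0.02] wristcrop [590. 161.] scenecrop [342. 286.]
[-0.011, -0.0205, -0.03] wristcrop [586. 180.] scenecrop [336. 255.]
[-0.011, -0.0205, -0.04] wristcrop [583. 200.] scenecrop [329. 223.]
[-0.011, 0.0205, 0] wristcrop [725. 130.] scenecrop [147. 400.]
[-0.011, 0.0205, -0.01] wristcrop [728. 145.] scenecrop [139. 371.]
[-0.011, 0.0205, -0.02] wristcrop [731. 161.] scenecrop [129. 341.]
[-0.011, 0.0205, -0.03] wristcrop [735. 179.] scenecrop [120. 310.]
[-0.011, 0.0205, -0.04] wristcrop [739. 199.] scenecrop [111. 279.]
[0.011, -0.0205, 0] wristcrop [593.  65.] scenecrop [381. 435.]
[0.011, -0.0205, -0.01] wristcrop [590.  78.] scenecrop [375. 407.]
[0.011, -0.0205, -0.02] wristcrop [586.  92.] scenecrop [369. 377.]
[0.011, -0.0205, -0.03] wristcrop [582. 108.] scenecrop [363. 346.]
[0.011, -0.0205, -0.04] wristcrop [578. 126.] scenecrop [357. 315.]
[0.011, 0.0205, 0] wristcrop [728.  65.] scenecrop [170. 492.]
[0.011, 0.0205, -0.01] wristcrop [731.  78.] scenecrop [161. 463.]
[0.011, 0.0205, -0.02] wristcrop [735.  92.] scenecrop [153. 434.]
[0.011, 0.0205, -0.03] wristcrop [739. 108.] scenecrop [143. 404.]
[0.011, 0.0205, -0.04] wristcrop [744. 125.] scenecrop [134. 373.]
```

Run:
```python
from h import *
import cv2
np.set_printoptions(precision=0,suppress=True)
u=np.array([np.cos(np.radians(78.5)),np.sin(np.radians(78.5)),0]); f=np.array([u[1],-u[0],0])
for z in (.014,.02,.03,.04,.05,.06):
    P=np.array([.6119,-.1324,z])+.011*f
    print(z,[((proj("scene",P+s*.026*u)[0]-[150,180])*2) for s in (-1,1)])
a=cv2.imread("pics/s1.png")
cv2.imwrite("pics/s1c.png",cv2.resize(a[140:270,110:270][::2,::2],(800,600),interpolation=2))
```

```text
0.014 [array([172., 249.]), array([234., 231.])]
0.02 [array([171., 245.]), array([233., 228.])]
0.03 [array([169., 240.]), array([232., 222.])]
0.04 [array([167., 234.]), array([231., 216.])]
0.05 [array([165., 228.]), array([230., 210.])]
0.06 [array([163., 221.]), array([228., 203.])]
```

View pics/s1c.png

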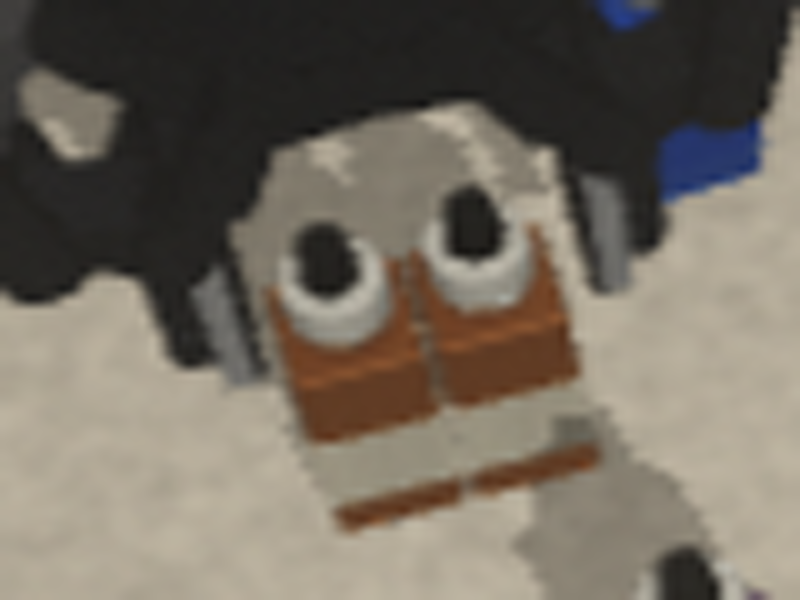

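In the s1 crop the pad tips (262,380) and (605,290) sit level with the body tops. A jaw width of 39 mm also matches the caps (23+17 mm), not the bodies. So the fingers closed on the caps, and the real fingertips are about 43 mm above the nominal TCP. I'll set the pair down gently on the bench, release slowly and look.

Run:
```python
from h import *
import cv2
c=[.6117,-.1324]
manip.movel(c+[.03],speed=.1)
z=.03
while z>.006 and manip.read_force()[2]<3:
    z-=.003; manip.movel(c+[z],speed=.05)
print(z,manip.read_force(),manip.read_position())
for w in (.043,.047,.051,.055,.060,.066,.085): manip.grip(w)
print(manip.read_width(),manip.read_force(),manip.read_time())
s=manip.snapshot("scene")[:,:,::-1]
cv2.imwrite("pics/r.png",cv2.resize(s[220:320,190:310],(720,600),interpolation=2))
```

```text
0.015000000000000003 [-3.92573072  1.11740482 22.25473681] [ 0.61325782 -0.13272504  0.01716627]
0.08481047945422107 [ 0.16942649 -0.01723323  0.9151325 ] 12.075
```

View pics/r.png

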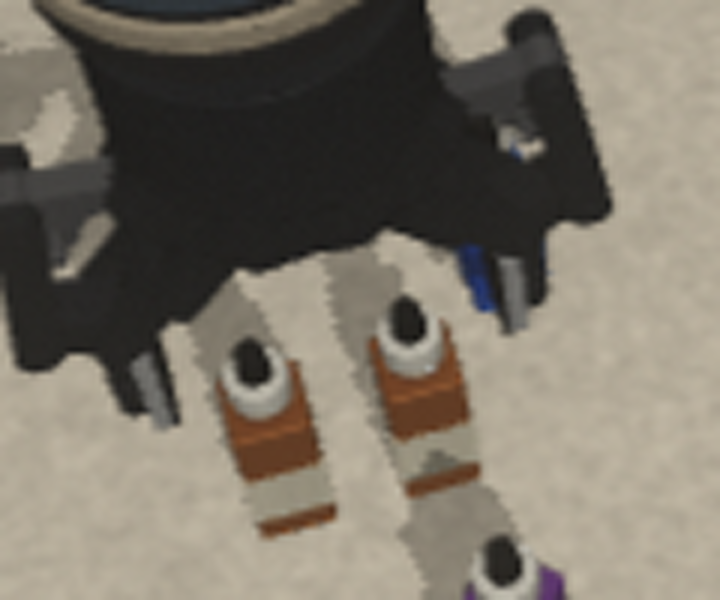

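Both vials stand upright again, teats at crop (250,360) and (408,320), about 42 mm apart. I'll recentre and go lower with the jaws open, guarded by force.

Run:
```python
from h import *
import cv2
t=back("scene",crop([(250,340),(408,300)],190,220,6),.082)
t2=back("scene",crop([(260,528-4),(0,0)],190,220,6),0)
m=t.mean(0); d=t[1]-t[0]; phi=np.arctan2(d[1],d[0])
print(t,m,np.linalg.norm(d),np.degrees(phi))
z0=manip.read_position()[2]; o=[np.pi,0,phi-np.pi/2]
manip.movel([*m,.018],o,speed=.05)
z=.018
while z>-.0215:
    try: manip.movel([*m,z-.004],o,speed=.05)
    except manip.Unreachable as e: print("unreach",z,e); break
    z-=.004
    if abs(manip.read_force()[2])>3: print("touch"); break
print(z,manip.read_force(),manip.read_position(),manip.read_time())
s=manip.snapshot("scene")[:,:,::-1]
cv2.imwrite("pics/q.png",cv2.resize(s[220:320,190:310],(720,600),interpolation=2))
```

```text
[[ 0.60707058 -0.15243657]
 [ 0.61607903 -0.11239437]] [ 0.61157481 -0.13241547] 0.04104302295488737 77.321046961239Traceback (most recent call last):
  File "<stdin>", line 8, in <module>
plant.Unreachable: the arm cannot follow that straight line within its joint ranges
```

Run:
```python
from h import *
import cv2
print(manip.read_joints(),manip.read_tool_rot(),manip.read_position())
m=[.6116,-.1324]
for z in (.018,.01,0,-.01,-.02,-.03):print(z,manip.ik([*m,z],[np.pi,0,np.radians(-11.5)]))
z=manip.read_position()[2]
while z>-.02:
    z-=.004
    try: manip.movel([*m,z],speed=.05)
    except manip.Unreachable as e: print("unreach",z,e); break
    if abs(manip.read_force()[2]-.9)>3: print("touch"); break
print(z,manip.read_force(),manip.read_position(),manip.read_time())
s=manip.snapshot("scene")[:,:,::-1]
cv2.imwrite("pics/q.png",cv2.resize(s[220:320,190:310],(720,600),interpolation=2))
```

```text
[-2.13137150e-01  5.55501204e-01  4.19921040e-03  1.01944708e+00
 -6.48617713e-06  3.12912242e+00] [ 3.14158558e+00 -4.71644243e-05 -2.00666917e-01] [ 0.6117164  -0.13239264  0.01503347]
0.018 [-0.21319164  0.55302564  0.00802949  1.02580018  0.          3.12911388]
0.01 [-2.13191638e-01  5.59317633e-01 -2.97436671e-03  1.00850433e+00
  0.00000000e+00  3.12911388e+00]
0 [-0.21319164  0.56753955 -0.01623119  0.98702559  0.          3.12911388]
-0.01 [-0.21319164  0.57615218 -0.02894009  0.96570406  0.          3.12911388]
-0.02 [-0.21319164  0.58514925 -0.04110614  0.94454093  0.          3.12911388]
-0.03 [-0.21319164  0.59452451 -0.05273379  0.92353803  0.          3.12911388]
-0.02096652975238027 [ 0.82556362 -0.10639817 -0.81774117] [ 0.61139615 -0.13234564 -0.0212736 ] 14.375
```

View pics/q.png

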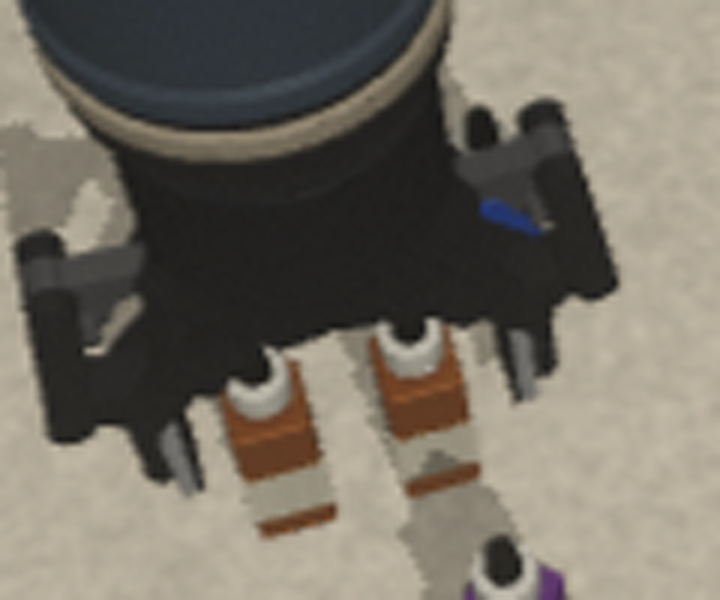

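The fingers went another 36 mm down with no contact, so the offset is real. The tips are now roughly 20 mm above the bench. I'll go slightly lower and close in small steps.

Run:
```python
from h import *
import cv2
m=[.6116,-.1324]
for z in (-.024,-.028):
    manip.movel([*m,z],speed=.05)
    f=manip.read_force(); print(z,f)
    if abs(f[2])>4: break
for w in (.066,.060,.055,.051,.048): manip.grip(w); print(w,manip.read_width(),manip.read_force())
s=manip.snapshot("scene")[:,:,::-1]
print(manip.read_time())
cv2.imwrite("pics/u.png",cv2.resize(s[220:320,190:310],(720,600),interpolation=2))
```

```text
-0.024 [-0.07420691  0.77918331  0.11316126]
-0.028 [-0.25624863  0.1703363  -0.2457697 ]
0.066 0.06603000242991539 [-0.16487417 -0.94955287 -0.09011692]
0.06 0.05990071079982259 [-0.21020702 -1.49640806  1.18769786]
0.055 0.05513321224003222 [ 0.02009915 -1.32994445  3.6422193 ]
0.051 0.05086881551670184 [-0.8915141   0.29603712  5.88334356]
0.048 0.0483513748615626 [ 0.18127586 -0.75163055  5.00151706]
16.2083
```

View pics/u.png

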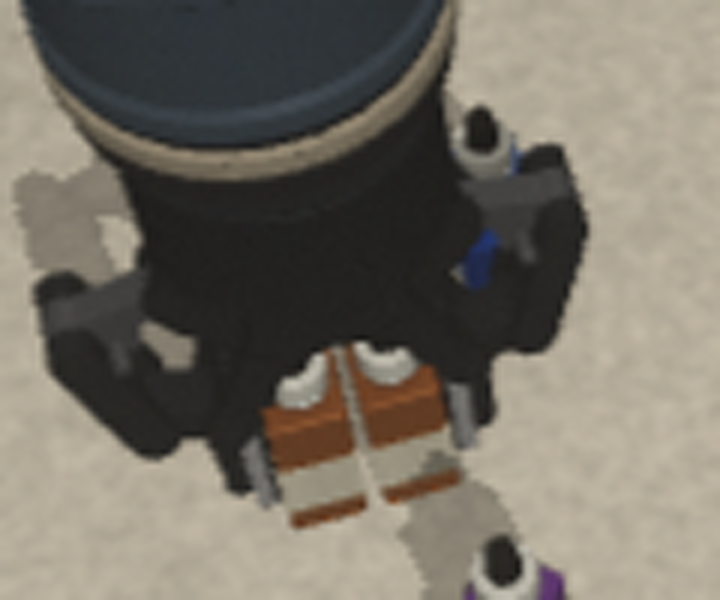

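The pads are now on the bodies: tips at (265,500) and (465,445), bodies beside each other and nearly upright. I'm squeezing, lifting and checking the width.

Run:
```python
from h import *
m=[.6116,-.1324]
manip.grip(.03); print(manip.read_width(),manip.read_grip_force(),manip.read_force())
f0=manip.read_force()
manip.movel([*m,.03],speed=.08); manip.hold(.25)
print(manip.read_width(),manip.read_grip_force(),manip.read_force(),manip.read_time())
manip.movel([*m,.10],speed=.15)
import cv2
s=manip.snapshot("scene")[:,:,::-1]; cv2.imwrite("pics/v.png",s)
# amber/label pixel columns of the held bodies, per row: left/right spread and middle gap
hsv=cv2.cvtColor(s,cv2.COLOR_BGR2HSV); a=((hsv[...,0]<14)&(hsv[...,1]>120)&(hsv[...,2]>50)).astype('uint8')
n,l,st,ce=cv2.connectedComponentsWithStats(a[150:290,190:300]); print([(*(x[:5]),*c.round()) for x,c in zip(st[1:],ce[1:]) if x[4]>15])
print(manip.ik([.4990,.108,.06],[np.pi,0,np.radians(182.5)]),manip.read_joints(),manip.read_width())
```

```text
0.043123970994867145 60.90714454650879 [-0.54975469  0.28967827  8.14500519]
0.04328892451195102 61.01436495780945 [ 0.25979112  0.214169   -1.79366323] 17.55
[(np.int32(30), np.int32(80), np.int32(34), np.int32(24), np.int32(475), np.float64(47.0), np.float64(92.0)), (np.int32(37), np.int32(106), np.int32(30), np.int32(11), np.int32(99), np.float64(51.0), np.float64(111.0))]
[ 0.21314531  0.30005378 -0.26861754  1.002125    0.          0.16951208] [-2.13186778e-01  5.04859290e-01  1.40409016e-01  1.20801370e+00
  2.03985863e-05  3.12910484e+00] 0.04332328628507124
```

The width is 43.3 mm and stable. The bottom stripes form one continuous band (30 px, against 34 px at the top), so the row is flush. Carrying it to the pad.

Run:
```python
from h import *
o=[np.pi,0,np.radians(182.5)]; c=[.4990,.108]
manip.movep(c+[.10],o); print(manip.read_width(),manip.read_time())
manip.movel(c+[.0],speed=.12)
z=0
f0=manip.read_force()[2]
while z>-.026 and manip.read_force()[2]-f0<4:
    z-=.002; manip.movel(c+[z],speed=.04)
print(z,f0,manip.read_force(),manip.read_position(),manip.read_tool_rot(),manip.read_width())
manip.hold(.2)
for w in (.045,.048,.052,.06): manip.grip(w)
print(manip.read_width(),manip.read_force(),manip.read_time())
manip.movel(c+[.09],speed=.06); manip.movel(c+[.16],speed=.15)
manip.movep([.45,-.2,.2],o)
print(manip.read_time())
import cv2
for n in ("top","scene"): cv2.imwrite(f"pics/{n}9.png",manip.snapshot(n)[:,:,::-1])
```

```text
0.043558020674141745 20.725
-0.022000000000000006 -1.1131910019123012 [-2.09525167  0.01801167  8.37426069] [ 0.49930774  0.10806153 -0.02158824] [ 3.14146754e+00  7.25091670e-04 -3.09798078e+00] 0.043789688471026086
0.059925484953967836 [0.20859337 0.94360848 5.58328884] 25.5583
29.3917
```

Touchdown came exactly at the predicted height. I've used all my picture views, so I'll verify the placing numerically from the top image.

Run:
```python
from h import *
import cv2
np.set_printoptions(precision=4,suppress=True)
t=cv2.imread("pics/top9.png"); h=cv2.cvtColor(t,cv2.COLOR_BGR2HSV)
x0,y0=225,255; sub=h[y0:y0+70,x0:x0+80]
a=((sub[...,0]<16)&(sub[...,1]>110)&(sub[...,2]>40)).astype('uint8'); w=((sub[...,2]>110)&(sub[...,1]<70)).astype('uint8')
w[:,:18]=0;w[:,68:]=0;w[:16]=0;w[56:]=0
for nm,m,z in (("amber",a,.061),("cap",w,.072)):
    n,l,st,ce=cv2.connectedComponentsWithStats(m)
    for s,c in zip(st[1:],ce[1:]):
        if s[4]>8: print(nm,s,back("top",c+[x0,y0],z))
ys,xs=np.nonzero(a+w>0) if 0 else np.nonzero(a); r=cv2.minAreaRect(np.c_[xs,ys].astype('float32')+[x0,y0] if 0 else (np.c_[xs,ys]+[x0,y0]).astype('float32'))
b=back("top",cv2.boxPoints(r),.061); d=np.roll(b,-1,0)-b
print(b.mean(0),np.linalg.norm(d,axis=1),np.degrees(np.arctan2(d[:,1],d[:,0])))
print("bottle", [ (cv2.absdiff(t,cv2.imread("pics/top0.png"))[275:315,172:228].max(2)>60).sum()])
```

```text
amber [ 26  28  26  15 158] [[0.4975 0.1048]]
cap [65 16  3 34 61] [[0.5071 0.0568]]
cap [26 31  9  8 25] [[0.4997 0.1199]]
cap [39 30  9  8 26] [[0.5004 0.098 ]]
cap [53 52 15  4 34] [[0.4627 0.0676]]
[0.4975 0.1076] [0.0453 0.0232 0.0452 0.0232] [ -87.969  -177.4342   92.0466    2.8058]
bottle [np.int64(0)]
```

Caps are 22 mm apart, centred near (0.500, 0.108). The body footprint is 45 x 23 mm and the row lies at 92°, against 92.5° for the pad. The bottle hasn't moved. Handing in.

```bash
python3 -c "
from plant import manip
print(manip.close_job(),manip.read_time())"
```

```text
the job is handed in; nothing more can be done
the job is handed in; nothing more can be done
```

The job is handed in but no verdict came back: by the last top image both square vials stand side by side on the pad, centred to about 4 mm with their row along the tray's long side, and the bottle is unmoved; the first grasp caught only the caps, so I set the pair down and regrasped lower.

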